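# Free the eccentric cam, then slide the clarinet cradle home

### The job

On the clarinet repair jig, push the cam round by its red-tipped peg with your fingertips until its low point (white mark) faces the slide's roller. Only then push the blue plate of the slide forward until the slide has shoved the cradle with the clarinet joint fully home against the end stop, and take your hand away. Move the cradle only with the slide, never touch it by hand, pick nothing up, and leave the glue bottle, the bowl and the screwdriver where they are.

Things in the scene. Friction and masses are not known exactly. Their poses are not given: they have to be found in the camera images.
- jig: fixed plywood base plate, 320 (x) x 270 (y) x 12 mm, screwed to the bench. Origin on the bench (height 0) on the centre line of the slide, z up; its x axis is the forward direction of the slide, towards the end stop. The plate reaches from x -160 to +160 and y -100 to +170. The aluminium end stop (120 mm long, top 36 mm above the bench) has its near face at x +135; low guide strips 22 mm high stand at y +-66 mm from x +45 to +135.
- cam_axis (a point): centre of rotation of the brass cam, at jig (-24, 105), on the cam's upper face 28 mm above the bench. The axis is vertical. The cam is a round disc of 68 mm diameter, 12 mm thick, mounted 14 mm off-centre: its rim is 48 mm from the axis at the high point and 20 mm at the low point, opposite. A white stripe on top marks the low point. A dark hub 5 mm high sits on the axis.
- cam_peg (a point): middle of the upright steel peg on the cam, with a red ball tip. The peg is 12 mm in diameter (ball 15 mm), 38 mm from the cam's axis on the side of the high point, and rises from the cam's upper face (28 mm above the bench) to about 75 mm; this point is 48 mm above the bench.
- cam_low (a point): point on the cam's rim at its low point (end of the white stripe), 20 mm from the axis, 28 mm above the bench.
- cam (a joint): angle of the cam, rad, positive counter-clockwise seen from above. 0: the high point and the peg face the roller (jig -x). +3.14 or -3.14: the low point faces the roller and the peg is on the far side (jig +x). It turns either way, to stops at +-3.6, and stays where it is left; about 4 N at the peg turns it. It starts within 1.3 of 0.
- slide (a joint): travel of the slide forward along jig x, m. It starts between 0 and 0.012. Its roller (20 mm diameter, on an ear, at jig (-98, 105) at 0) runs against the cam's rim at 0.016 with the high point facing and at 0.044 with the low point facing. At about 0.041 the slide's cork jaw holds the cradle against the end stop. It moves against about 2.5 N friction, more with the cradle, and stays where it is left.
- slide_plate (a point): centre of the rear (near) face of the slide's upright blue plate, the face to push forward. Plate: 44 mm wide across, 10 mm thick, from 25 to 75 mm above the bench; this point lies 55 mm above the bench, at jig (-105 mm + travel, 0).
- cradle: loose wooden cradle, 64 (x) x 112 (y) x 22 mm, 0.45 kg, with a black clarinet joint (29 mm diameter, 218 mm long, across the jig) lying fast in it, top about 70 mm above the bench. Origin at the centre of the underside, on the jig's plate (12 mm above the bench), between the guide strips with 5 mm to spare each side. It starts 8 to 22 mm short of the end stop, at jig x 81 to 95 mm; fully home it is at jig x 103 mm.
- glue: bystander: small glue bottle with a red cap, 32 mm diameter, 85 mm tall, on the bench; origin at its foot
- pads: bystander: small white bowl, 60 mm across, 35 mm tall, on the bench; origin at its foot
- driver: bystander: screwdriver with a green handle, 160 mm long, lying on the bench; origin on the bench under its middle
Not all that is in view belongs to the job. What is shaped like the cradle but pink is not meant.

How it is judged (in metres and radians):
On the way, in this order (a step that is already met when the one before it is completed fails the run):
1. the cam's low point faces the roller (within 0.5 rad), the slide not yet pushed forward ((value of joint cam between 2.6416 and 3.6416 rad or value of joint cam between -3.6416 and -2.6416 rad) and value of joint slide below 0.018 m), for 0.2 s.
2. the slide has been pushed forward and the cradle is against the end stop ((value of joint cam between 2.4916 and 3.7916 rad or value of joint cam between -3.7916 and -2.4916 rad) and value of joint slide above 0.038 m and x of cradle in the frame of jig above 0.0995 m), for 0.2 s.
At the end, for the whole second after the job is handed in: The cam's low point faces the roller (within 0.65 rad), the slide is forward (beyond 38 mm of travel), the cradle lies flat and at rest within 3.5 mm of the end stop, and the three bystanders are within 20 mm of where they stood (all of step 2 and linear speed of cradle below 0.01 m/s and velocity of joint slide below 0.01 m/s and height (world z) of cradle below 0.015 m and angle between cradle's own z axis and vertical below 0.05 rad and distance of each of glue, pads, driver from where it was at the start of the episode below 0.02 m); the robot touches nothing.
It fails at once if the slide was forced forward (beyond 18 mm) while the cam was not at its low point (value of joint slide above 0.018 m and not (value of joint cam between 2.4916 and 3.7916 rad or value of joint cam between -3.7916 and -2.4916 rad)).
It fails at once if the cradle was touched by the robot (contact force between any of the fingers, the arm and cradle above 1 N).
It fails at once if the cradle was lifted or tipped (height (world z) of cradle above 0.022 m or angle between cradle's own z axis and vertical above 0.15 rad).
It fails at once if a bystander was moved or picked up (distance of any of glue, pads, driver from where it was at the start of the episode above 0.02 m).
It also fails if it takes over 58 s, if anything falls off the work surface, if the arm or the gripper's body presses on something with over 40 N, if the wrist force passes 120 N, or if a joint passes its speed limit or range.

### The arm

A 6-joint arm with a two-finger parallel gripper is mounted at the origin on the work surface. World frame = base frame: x ahead of the robot, y to its left, z up, the work surface at z = 0. Lengths are in m, angles in degrees, forces in N, time in s.
With the tool pointing down it reaches from about 0.25 to 0.725 m from the base axis. Payload 9.7 kg.
Tool frame: the origin (TCP) lies on the centre line of the jaws, within the pads' length; the fingertips stand 19 mm ahead of it and the grasp point (between the pads) is the TCP; z points along the fingers, y is the direction in which the jaws open and shut (so a half turn about z gives the same grasp; the last joint's range is limited). The gripper opens to 85 mm and grips with 20 to 120 N. Pads are 22 mm wide; open, the fingers measure 114 mm over their backs; the gripper's body (76 mm by 85 mm) begins 54 mm behind the grasp point. The pads swing forward as they close: fully open they stand 13 mm farther back than shut.
Start: joints at [74.771, 4.979, 10.078, 95.1, 0, 90], TCP at [0.144, 0.531, 0.25] pointing down, gripper open.
Joint ranges: [-179.16, 179.16], [-48.56, 103.87], [-65.8, 70.77], [-126.05, 130.52], [-82.76, 87.17], [-180, 180]. Speed limits (degrees/s): [127.2, 127.2, 147.25, 180, 180, 180].

### API

Orientations are given as [roll, pitch, yaw] about the fixed x, y, z axes, in that order (R = Rz(yaw) Ry(pitch) Rx(roll)).
In Python, from workcell import bot gives the robot as it stands.
- The arm moves only by the tool servo_tool, never from a script. Its argument "motion" is a list that holds one entry, the list of rows, each a list of 6 numbers: the shift along the tool's x, y, z in mm, then the turn, a rotation vector about the tool's x, y, z in rad. A call has 1 to 5 rows; each row shifts and turns the commanded pose from where the row before left it, along the tool's axes as they then stand; what a row does not reach is not made up. A row lasts 1/10 s, in which the tool goes at most 50 mm and 8.59 degrees, less where a joint would pass 70% of its speed; a pose out of reach is approached as far as the arm can. A call is refused whole if a number of a shift passes 50 or a number of a turn 0.15, either way. A call with a gripper value outside its range is refused whole. "gripper" is the finger opening in mm, from 0 to 85.4, set as the call begins (left out, the last holds). The fingers move at their own pace and stop on an object; "newtons" is the grip in N (left out, the last holds). Time passes only in rows, so rows that do not move let the fingers close. It gives the time, the measured TCP pose, the force and the opening at its end, in the units of the state.
- bot.get_obs(): the state, without advancing time (a new reading comes with each control period).
- bot.camera(name): name is "side" or "top" or "wrist"; returns a dict with "color" (420x560x3 uint8, red, green, blue), "fx", "fy", "cx", "cy" (pixels), "R" (3x3) and "t" (3): a world point X has camera coordinates R X + t. Camera axes: x right, y down, z forward; pixel columns grow to the right and rows downward; lengths in m; the calibration is good to about 2 mm. A picture is of the moment at which its call begins. There is no depth.
- bot.job_done(): hands the job in, once; it reports no verdict.
Trained networks look in a picture, given as the dict that the camera call returned (one of the last four; its "shot" number tells which), for a name from the list of things; names that differ only in an ending like _2 or _b are one class to them, and where a whole thing is asked for, a point or a joint stands for the part that bears it (a point fixed in the world has none). Each returns a list of dicts, best first, with "confidence" (0 to 1); they miss things now and then, are a little off and sometimes report something else, mostly with a low value. They report only what shows in the picture. A call takes as long as a camera call. They do not tell look-alikes from the thing itself.
- bot.look_for(picture, label): "rect" ([left, top, width, height] in pixels, round what is visible of it).
The state is a dict: "time": time; "q": joint angles; "qd": joint speeds; "joint_efforts": joint torques, N m; "ee_pos": TCP position; "tcp_rot": TCP orientation; "wrist_force": force on the tool from outside, world axes, zero at the start; "torque": the same for the moment, N m; "opening": finger opening in m.
Only numpy, scipy, OpenCV 4.12 (cv2) and the standard library are available. Lean on these libraries where they do the work, as an engineer would, in place of code of your own. Each camera call takes 0.05 s, during which the arm holds its last target.

## Working session

There is one attempt and no reset: what is moved stays moved. The work goes in short steps, Python scripts to look and compute and a tool call to move; the robot and the scene stay as the last step left them, time stands still between calls to the robot, and variables do not carry over. Pictures are saved under pics/ and viewed, and the job is handed in when it is done.

Besides the shell and the picture viewer there is one more tool, called as name(argument=value, ...), one argument or row to a line, values as JSON. servo_tool: Moves the arm, as the interface text tells. Its arguments: {"type":"object","properties":{"motion":{"type":"array","items":{"type":"array","items":{"type":"array","items":{"type":"number"}}}},"gripper":{"type":"number"},"newtons":{"type":"number"}},"required":["motion"]}

```bash
mkdir -p pics; ls
cat > h.py <<'E'
from workcell import bot
import numpy as np, cv2
def snap(n,f):
    p=bot.camera(n); cv2.imwrite('pics/'+f+'.png',cv2.cvtColor(p['color'],cv2.COLOR_RGB2BGR)); return p
E
python3 - <<'E'
from h import *
o=bot.get_obs(); print(o)
for n in ['side','top','wrist']:
    p=snap(n,n+'1'); print(n,p['fx'],p['fy'],p['cx'],p['cy'],np.round(p['R'],4).tolist(),np.round(p['t'],4).tolist())
    for l in ['jig','cam_peg','cam','cam_low','cam_axis','slide_plate','cradle','glue','pads','driver']:
        try: print(l,[(np.round(d['rect']).tolist(),round(d['confidence'],2)) for d in bot.look_for(p,l)][:3])
        except Exception as e: print(l,e)
E
```

```text
pics
{'time': 0.0, 'q': array([ 7.47712192e+01,  5.01111105e+00,  1.00339200e+01,  9.51009073e+01,
       -2.28772714e-04,  8.99989993e+01]), 'qd': array([ 0.01337962, -0.03649707,  0.03430116,  0.05818974, -0.01151655,
        0.11255817]), 'joint_efforts': array([ 9.78157404e-04, -5.20388567e+01,  4.64802682e+01,  1.62617338e-02,
        8.89559283e-05,  1.52024313e-05]), 'ee_pos': array([0.1444147 , 0.53047705, 0.24957818]), 'tcp_rot': array([-1.79921902e+02,  2.27408506e-04,  1.64772220e+02]), 'wrist_force': array([-0.01145845, -0.15266251, -0.6215043 ]), 'torque': array([ 0.01087107, -0.0041506 , -0.03676365]), 'opening': 0.08556456818271323}
side 438.246417922164 438.246417922164 278.5865518072228 207.4454010628643 [[0.7073, -0.7068, 0.0129], [-0.4989, -0.5121, -0.6992], [0.5008, 0.4881, -0.7148]] [-0.3619, 0.3325, 0.8016]
jig [([214.0, 158.0, 156.0, 118.0], 0.62)]
cam_peg [([258.0, 193.0, 27.0, 20.0], 0.76)]
cam [([259.0, 191.0, 22.0, 23.0], 0.77)]
cam_low [([254.0, 194.0, 27.0, 20.0], 0.6)]
cam_axis [([214.0, 158.0, 157.0, 120.0], 0.93)]
slide_plate [([250.0, 196.0, 76.0, 51.
[... 584 characters left out ...]
0.0, 169.0, 31.0, 27.0], 0.55)]
cam_axis [([212.0, 94.0, 139.0, 150.0], 0.61)]
slide_plate [([252.0, 142.0, 61.0, 76.0], 0.72)]
cradle [([234.0, 103.0, 100.0, 36.0], 0.75)]
glue [([160.0, 194.0, 25.0, 17.0], 0.73), ([234.0, 106.0, 99.0, 37.0], 0.44)]
pads [([152.0, 132.0, 19.0, 24.0], 0.71), ([161.0, 197.0, 22.0, 13.0], 0.37)]
driver [([373.0, 100.0, 12.0, 71.0], 0.56), ([213.0, 90.0, 137.0, 157.0], 0.33)]
wrist 321.79567763688067 321.79567763688067 280.36360959304307 209.40631369918415 [[0.2631, 0.9648, -0.0001], [0.9264, -0.2526, 0.2794], [0.2695, -0.0736, -0.9602]] [-0.5508, -0.0375, 0.3795]
jig []
cam_peg []
cam []
cam_low []
cam_axis []
slide_plate []
cradle []
glue []
pads []
driver []
```

Run:
```python
import cv2
a=cv2.imread('pics/side1.png')[130:280,190:430]; cv2.imwrite('pics/side1c.png',cv2.resize(a,None,fx=3.3,fy=3.3,interpolation=cv2.INTER_CUBIC))
a=cv2.imread('pics/top1.png')[85:260,140:400]; cv2.imwrite('pics/top1c.png',cv2.resize(a,None,fx=3,fy=3,interpolation=cv2.INTER_CUBIC))
```

```text
(no output)
```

View pics/side1c.png

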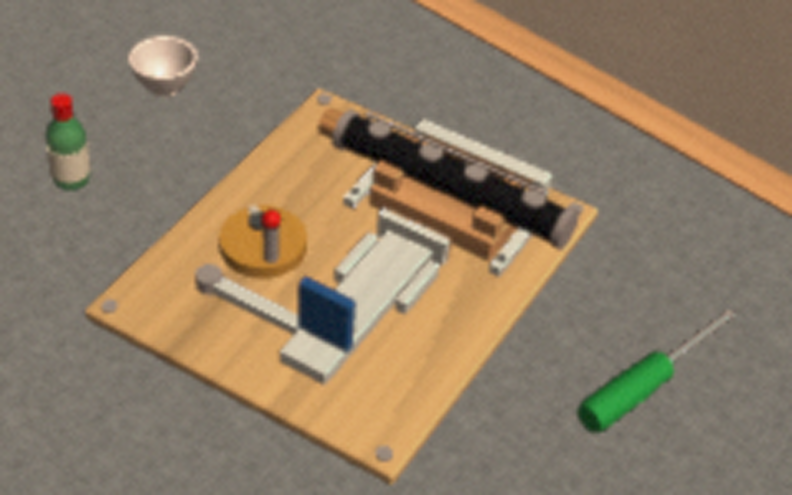

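View pics/top1c.png

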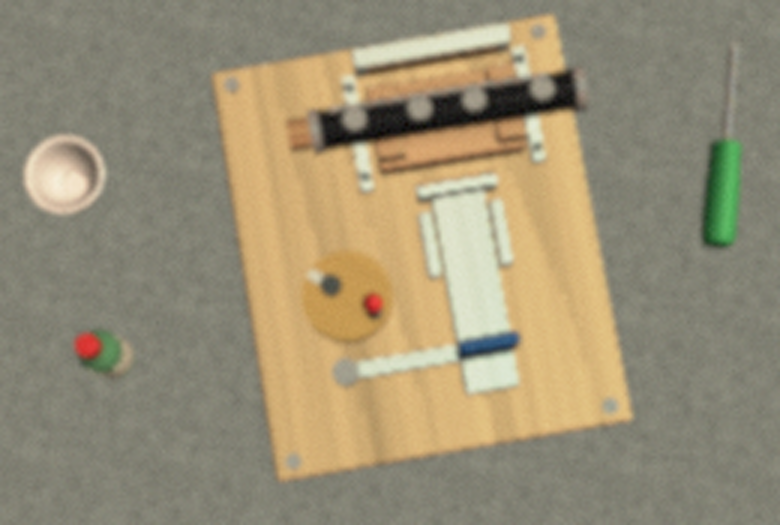

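View pics/side1.png

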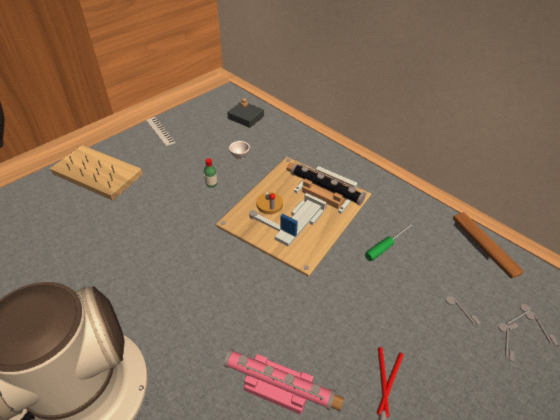

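```bash
cat >> h.py <<'E'
def proj(p,X):
    X=np.atleast_2d(X); c=X@np.array(p['R']).T+np.array(p['t']); return np.c_[p['fx']*c[:,0]/c[:,2]+p['cx'],p['fy']*c[:,1]/c[:,2]+p['cy']]
def ray(p,uv):
    R=np.array(p['R']); d=R.T@np.array([(uv[0]-p['cx'])/p['fx'],(uv[1]-p['cy'])/p['fy'],1]); return -R.T@np.array(p['t']),d
def onz(p,uv,z):
    o,d=ray(p,uv); return o+d*(z-o[2])/d[2]
def tri(ps,uvs):
    A=np.zeros((3,3));b=np.zeros(3)
    for p,uv in zip(ps,uvs):
        o,d=ray(p,uv); d=d/np.linalg.norm(d); M=np.eye(3)-np.outer(d,d); A+=M;b+=M@o
    return np.linalg.solve(A,b)
E
python3 - <<'E'
from h import *
from scipy.optimize import least_squares
s=snap('side','s2'); t=snap('top','t2')
import pickle; pickle.dump((s,t),open('st.pkl','wb'))
cj=np.array([[160,170],[160,-100],[-160,-100],[-160,170]])/1000
tp=np.array([[213,73],[556,14],[634,420],[280,482]])/3+[140,85]
sp=np.array([[318,88],[598,210],[392,482],[87,316]])/3.3+[190,130]
def W(v,P):
    c,s_=np.cos(v[2]),np.sin(v[2]); P=np.atleast_2d(P); return np.c_[v[0]+c*P[:,0]-s_*P[:,1],v[1]+s_*P[:,0]+c*P[:,1],P[:,2]]
cj3=np.c_[cj,[.012]*4]
for sel in [(1,1),(1,0),(0,1)]:
    r=least_squares(lambda v:np.r_[sel[0]*(proj(t,W(v,cj3))-tp).ravel(),sel[1]*(proj(s,W(v,cj3))-sp).ravel()],[.55,0,.15])
    print(r.x[:2],np.degrees(r.x[2]),np.abs(r.fun).max())
    if sel==(1,1): v=r.x
print('tri',[np.round(tri([t,s],[tp[i],sp[i]]),4).tolist() for i in range(4)])
np.save('jig.npy',v)
tip=tri([t,s],[np.array([374,302])/3+[140,85],np.array([271,218])/3.3+[190,130]]);print('tip',tip)
ax=W(v,[[-.024,.105,.028]])[0];print('axis',ax)
hub=tri([t,s],[np.array([331,284])/3+[140,85],np.array([258,216])/3.3+[190,130]]);print('hub',hub)
d=tip-ax; a=np.arctan2(d[1],d[0])-v[2]; print('r',np.hypot(*d[:2]),'cam',np.degrees(a-np.pi)%360)
pl=tri([t,s],[np.array([489,340])/3+[140,85],np.array([328,290])/3.3+[190,130]]);print('plate top',pl, 'jig', pl[:2]-v[:2])
c,s_=np.cos(v[2]),np.sin(v[2]);q=pl[:2]-v[:2];print(c*q[0]+s_*q[1],-s_*q[0]+c*q[1])
for n,P in dict(plate=[-.105,0,.055],home=[.103,0,.012],farpeg=[.014,.105,.048]).items(): print(n,W(v,[P])[0])
for n,p,u in [('glue',t,(125/3+140,372/3+85)),('bowl',t,(64/3+140,172/3+85))]: print(n,onz(p,u,0))
E
```

```text
[6.18344360e-01 4.45637211e-04] 11.213970862818089 1.6981086616651453
[0.61977172 0.00088376] 11.172237196018926 0.4206136827664295
[ 0.61566631 -0.00093581] 11.291011661520114 1.4897945303254971
tri [[0.7441, 0.1995, 0.0085], [0.7958, -0.0652, 0.0085], [0.4815, -0.1272, 0.0069], [0.4305, 0.1365, 0.0037]]
tip [0.5574327  0.06772443 0.06798376]
axis [0.57438285 0.09877359 0.028     ]
hub [0.5758078  0.10104266 0.03445821]
r 0.035374536232445915 cam 50.15530497600963
plate top [ 0.53175913 -0.01455902  0.07253827] jig [-0.08658523 -0.01500465]
-0.0878501303028385 0.00212035380405993
plate [ 0.51534904 -0.01997408  0.055     ]
home [0.71937786 0.02047641 0.012     ]
farpeg [0.61165735 0.10616358 0.048     ]
glue [0.51117873 0.25846322 0.        ]
bowl [0.66638565 0.31334928 0.        ]
```

servo_tool(
  motion=[
    [[-38.5,-28.4,2,0,0,0],[-38.5,-28.4,2,0,0,0],[-38.5,-28.4,2,0,0,0],[-38.5,-28.4,2,0,0,0],[-38.5,-28.4,2,0,0,0]],
  ],
  gripper=0,
  newtons=20,
)

```text
time: 2.25
ee_pos: [0.2937, 0.3415, 0.2404]
tcp_rot: [180.0, 0.0, 164.8]
wrist_force: [0.6, 0.5, -0.7]
opening: 0.0122
```

servo_tool(
  motion=[
    [[-38.5,-28.4,2,0,0,0],[-38.5,-28.4,2,0,0,0],[-38.5,-28.4,2,0,0,0],[-38.5,-28.4,2,0,0,0],[-38.5,-28.4,2,0,0,0]],
  ],
)

```text
time: 2.75
ee_pos: [0.4422, 0.1537, 0.2305]
tcp_rot: [180.0, 0.0, 164.8]
wrist_force: [1.4, 1.5, 0.4]
opening: -0.0001
```

servo_tool(
  motion=[
    [[-38.5,-28.4,2,0,0,0],[-38.5,-28.4,2,0,0,0],[0,0,0,0,0,0.12],[0,0,0,0,0,0.12],[0,0,0,0,0,0]],
  ],
)

```text
time: 3.25
ee_pos: [0.5009, 0.08, 0.2261]
tcp_rot: [-180.0, -0.0, 150.9]
wrist_force: [-0.8, 0.4, -0.9]
opening: 0.0004
```

Run:
```python
from h import *
import pickle
o=bot.get_obs(); print(o['ee_pos'],o['tcp_rot'],o['q'],o['opening'])
p=snap('wrist','w2'); pickle.dump(p,open('w2.pkl','wb'))
v=np.array([.619,.0005,np.radians(11.2)])
np.save('jig.npy',v)
```

```text
[0.50087653 0.07999193 0.22613541] [-1.79988554e+02 -1.56275883e-02  1.50859575e+02] [ 9.07338057e+00 -1.31210728e+00  9.38489002e-01  9.22699557e+01
  6.73636453e-04  3.82138035e+01] 0.000379980944524022
```

View pics/w2.png

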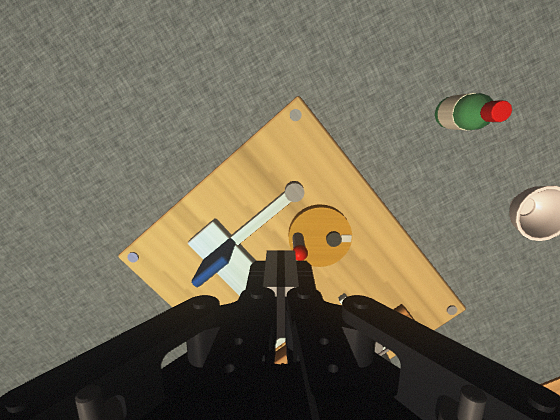

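```bash
cat >> h.py <<'E'
def W(v,P):
    c,s_=np.cos(v[2]),np.sin(v[2]); P=np.atleast_2d(P); return np.c_[v[0]+c*P[:,0]-s_*P[:,1],v[1]+s_*P[:,0]+c*P[:,1],P[:,2]]
def J(v,w):
    c,s_=np.cos(v[2]),np.sin(v[2]); d=np.array(w[:2])-v[:2]; return np.array([c*d[0]+s_*d[1],-s_*d[0]+c*d[1]])*1000
E
python3 - <<'E'
from h import *
from scipy.optimize import least_squares
import pickle
w=pickle.load(open('w2.pkl','rb')); s,t=pickle.load(open('st.pkl','rb'))
a=cv2.imread('pics/w2.png')[85:315,110:480]; cv2.imwrite('pics/w2c.png',cv2.resize(a,None,fx=2.1,fy=2.1,interpolation=cv2.INTER_CUBIC))
v=np.load('jig.npy')
P=np.array([[-.160,.170,.012],[-.16,-.1,.012],[.16,.17,.012],[-.024,.105,.033]]); uv=np.array([[297,96],[119.5,257],[466,310],[334,239]])
print(proj(w,W(v,P))-uv)
r=least_squares(lambda v:(proj(w,W(v,P))-uv).ravel(),v); v=r.x; print(v[:2],np.degrees(v[2]),r.fun)
for q in (v,np.load('jig.npy')):
  print('roller',J(q,onz(w,(294,189),.028)),'hub',J(q,onz(w,(334,239),.033)))
tt=tri([t,w],[np.array([374,302])/3+[140,85],(301,254)]); print('tip',tt,J(v,tt))
E
```

```text
[[-3.49582478 -1.23233361]
 [-7.42203318 -0.38318358]
 [-2.74157942 -0.72511097]
 [-4.81192129  0.63208691]]
[0.62222737 0.00469988] 11.341126403750053 [ 1.1942215  -0.47690982 -2.81740323  0.59156713  1.60639617 -0.58157279
 -0.08162414  1.17397473]
roller [-92.91944356 107.78540733] hub [-24.9939855 105.8813359]
roller [-89.20298056 111.04923829] hub [-21.27303861 109.31248104]
tip [0.55987797 0.06868725 0.06582139] [-48.54884148  74.99894126]
```

View pics/w2c.png

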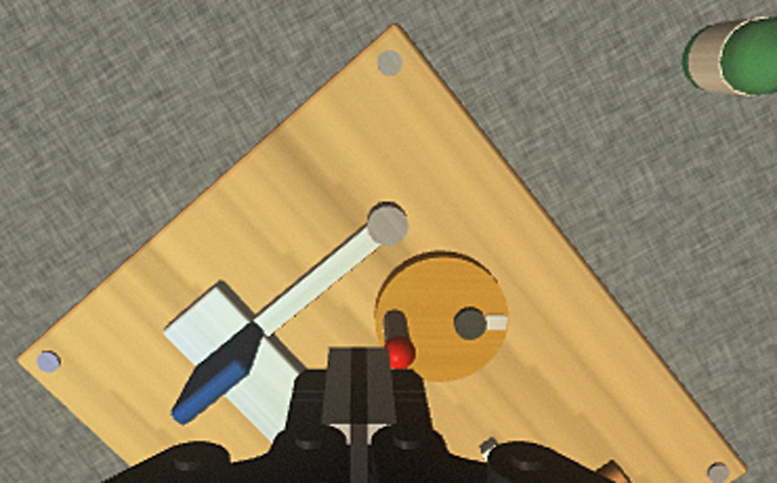

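servo_tool(
  motion=[
    [[-29,18,0,0,0,0],[0,0,45,0,0,0],[0,0,45,0,0,0],[0,0,40,0,0,0],[0,0,0,0,0,0]],
  ],
)

```text
time: 3.8
ee_pos: [0.5316, 0.0822, 0.0909]
tcp_rot: [-179.7, -0.4, 151.2]
wrist_force: [-0.4, -0.4, -0.5]
opening: 0.0
```

Run:
```python
from h import *
import pickle
w=pickle.load(open('w2.pkl','rb'))
print('tip edge pred',proj(w,[[.4913,.0854,.2071]]),'seen 282,251')
s=snap('side','s3'); w=snap('wrist','w3'); pickle.dump((s,w),open('sw3.pkl','wb'))
a=cv2.imread('pics/s3.png')[130:280,190:430]; a=cv2.resize(a,None,fx=2.2,fy=2.2,interpolation=cv2.INTER_CUBIC)
b=cv2.imread('pics/w3.png')
c=np.zeros((420,528+272*1,3),np.uint8); c[:330,:528]=a; c[:,528:]=b[:,144:416]
cv2.imwrite('pics/c3.png',c)
```

```text
tip edge pred [[278.30128667 244.00652502]] seen 282,251
```

View pics/c3.png

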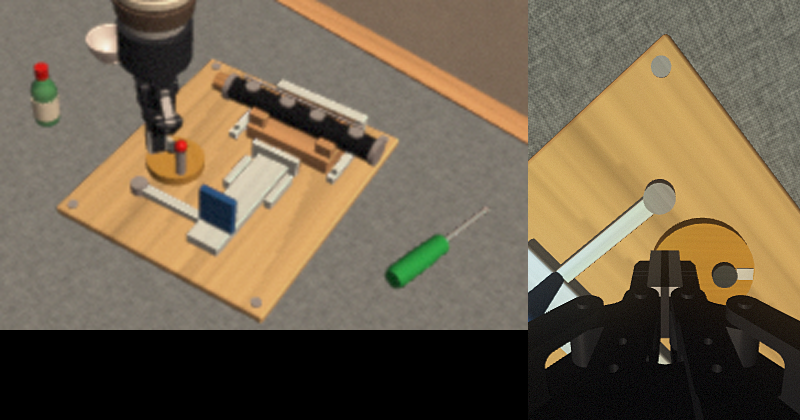

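servo_tool(
  motion=[
    [[0,0,15,0,0,0],[0,0,13,0,0,0],[0,0,0,0,0,0],[0,0,0,0,0,0]],
  ],
)

```text
time: 4.3
ee_pos: [0.5348, 0.0822, 0.0685]
tcp_rot: [-180.0, -0.0, 151.0]
wrist_force: [-0.1, 0.3, -0.0]
opening: 0.0001
```

servo_tool(
  motion=[
    [[0,0,6,0,0,0],[-4,0,0,0,0,0],[-4,0,0,0,0,0],[-2,0,0,0,0,0],[0,0,0,0,0,0]],
  ],
)

```text
time: 4.8
ee_pos: [0.5436, 0.0771, 0.0623]
tcp_rot: [-180.0, -0.0, 151.0]
wrist_force: [-2.6, -0.3, 0.4]
opening: -0.0001
```

servo_tool(
  motion=[
    [[-3.9,-1.7,0,0,0,-0.1],[-3.9,-1.7,0,0,0,-0.1],[-3.9,-1.7,0,0,0,-0.1],[0,0,0,0,0,0]],
  ],
)

```text
time: 5.2
ee_pos: [0.5525, 0.0681, 0.0623]
tcp_rot: [180.0, -0.0, 168.3]
wrist_force: [-1.4, 1.7, -0.1]
opening: -0.0
```

```bash
cat >> h.py <<'E'
def view(tag):
    s=snap('side','s'+tag); t=snap('top','t'+tag)
    a=cv2.imread(f'pics/s{tag}.png')[155:275,210:380]; b=cv2.imread(f'pics/t{tag}.png')[85:255,200:360]
    a=cv2.resize(a,None,fx=2.4,fy=2.4,interpolation=cv2.INTER_CUBIC); b=cv2.resize(b,None,fx=2.4,fy=2.4,interpolation=cv2.INTER_CUBIC)
    c=np.zeros((408,a.shape[1]+b.shape[1],3),np.uint8); c[:a.shape[0],:a.shape[1]]=a; c[:,a.shape[1]:]=b; cv2.imwrite(f'pics/c{tag}.png',c)
    return s,t
E
python3 -c "
from h import *
view('4'); o=bot.get_obs(); print(o['ee_pos'],o['tcp_rot'],o['wrist_force'])"
```

```text
[0.55243908 0.06804152 0.0623116 ] [-1.79994248e+02  2.57319575e-02  1.68034710e+02] [-0.18950709 -0.19826698  0.33244882]
```

View pics/c4.png

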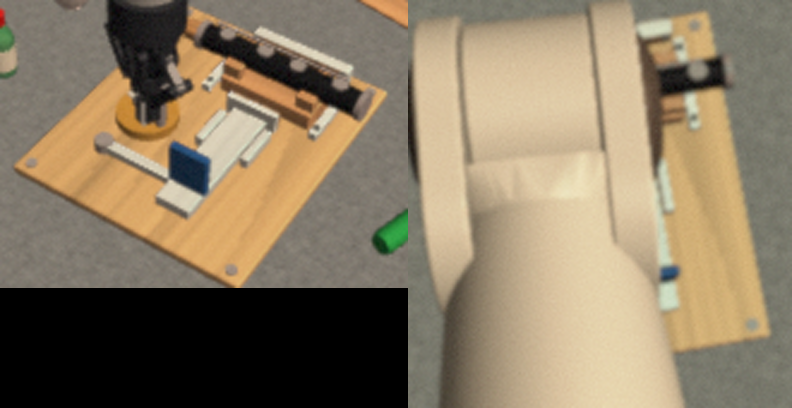

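servo_tool(
  motion=[
    [[-3.9,-1.7,0,0,0,-0.1],[-3.9,-1.7,0,0,0,-0.1],[-3.9,-1.7,0,0,0,-0.1],[-3.9,-1.7,0,0,0,-0.1],[-3.9,-1.7,0,0,0,-0.1]],
  ],
)

```text
time: 5.8
ee_pos: [0.5711, 0.0597, 0.0622]
tcp_rot: [180.0, -0.1, -163.1]
wrist_force: [-3.4, 1.3, 0.3]
opening: -0.0001
```

servo_tool(
  motion=[
    [[-3.9,-1.7,0,0,0,-0.1],[-3.9,-1.7,0,0,0,-0.1],[-3.9,-1.7,0,0,0,-0.1],[-3.9,-1.7,0,0,0,-0.1],[0,0,0,0,0,0]],
  ],
)

```text
time: 6.3
ee_pos: [0.5884, 0.06, 0.0622]
tcp_rot: [-180.0, -0.0, -140.3]
wrist_force: [-1.1, 0.2, 0.6]
opening: 0.0
```

```bash
python3 -c "
from h import *
s=snap('side','s5'); w=snap('wrist','w5'); o=bot.get_obs(); print(o['ee_pos'],o['tcp_rot'],o['wrist_force'])
a=cv2.resize(cv2.imread('pics/s5.png')[155:275,210:380],None,fx=2.4,fy=2.4); b=cv2.imread('pics/w5.png')[:,80:472]
c=np.zeros((420,800,3),np.uint8); c[:288,:408]=a; c[:,408:]=b; cv2.imwrite('pics/c5.png',c)"
```

```text
[0.58837062 0.06002839 0.06219912] [-1.79985101e+02 -8.61074479e-03 -1.40473296e+02] [-0.30513709 -1.01432855 -0.78461707]
```

View pics/c5.png

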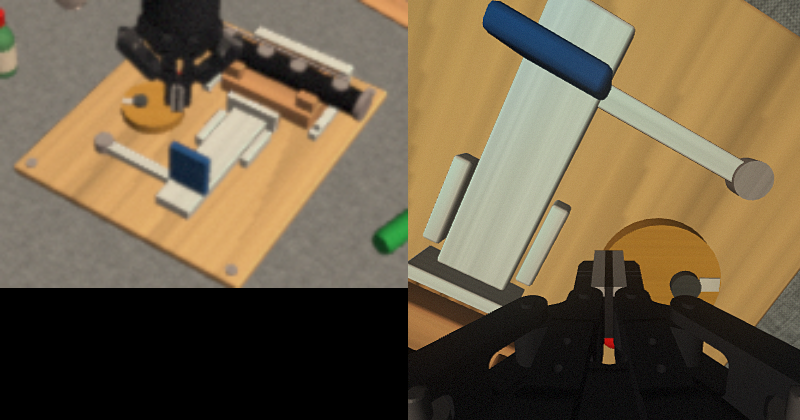

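servo_tool(
  motion=[
    [[-3.9,-1.7,0,0,0,-0.1],[-3.9,-1.7,0,0,0,-0.1],[-3.9,-1.7,0,0,0,-0.1],[-3.9,-1.7,0,0,0,-0.1],[-3.9,-1.7,0,0,0,-0.1]],
  ],
)

```text
time: 6.9
ee_pos: [0.6066, 0.0695, 0.0622]
tcp_rot: [180.0, -0.1, -111.6]
wrist_force: [-3.2, -3.2, 0.8]
opening: 0.0001
```

servo_tool(
  motion=[
    [[-3.9,-1.7,0,0,0,-0.1],[-3.9,-1.7,0,0,0,-0.1],[-3.9,-1.7,0,0,0,-0.1],[-3.9,-1.7,0,0,0,-0.1],[0,0,0,0,0,0]],
  ],
)

```text
time: 7.4
ee_pos: [0.6172, 0.0833, 0.0623]
tcp_rot: [-180.0, -0.0, -88.8]
wrist_force: [-1.6, -1.5, 0.4]
opening: 0.0004
```

```bash
python3 -c "
from h import *
s=snap('side','s6'); w=snap('wrist','w6'); o=bot.get_obs(); print(o['ee_pos'],o['tcp_rot'],o['wrist_force'])
a=cv2.resize(cv2.imread('pics/s6.png')[155:275,210:380],None,fx=2.4,fy=2.4); b=cv2.imread('pics/w6.png')[:,80:472]
c=np.zeros((420,800,3),np.uint8); c[:288,:408]=a; c[:,408:]=b; cv2.imwrite('pics/c6.png',c)"
```

```text
[0.61712391 0.08329861 0.06227339] [-1.79986175e+02 -1.22841013e-02 -8.89346063e+01] [-0.43814975 -1.57281083 -1.03809022]
```

View pics/c6.png

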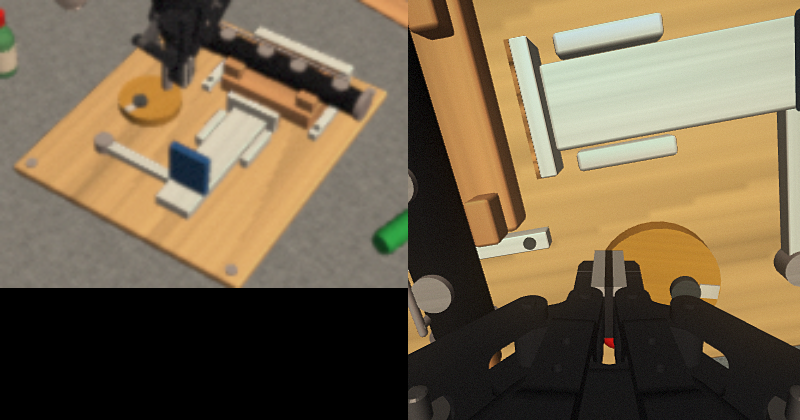

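servo_tool(
  motion=[
    [[-3.9,-1.7,0,0,0,-0.1],[-3.9,-1.7,0,0,0,-0.1],[0,0,0,0,0,0],[0,0,0,0,0,0]],
  ],
)

```text
time: 7.9
ee_pos: [0.6201, 0.0913, 0.0623]
tcp_rot: [-180.0, -0.0, -77.5]
wrist_force: [1.3, -1.9, -1.4]
opening: -0.0001
```

servo_tool(
  motion=[
    [[5,0,0,0,0,0],[10,0,0,0,0,0],[15,0,0,0,0,0],[0,0,-40,0,0,0],[0,0,-45,0,0,0]],
  ],
)

```text
time: 8.4
ee_pos: [0.6258, 0.0605, 0.1465]
tcp_rot: [179.8, 0.0, -77.3]
wrist_force: [1.0, 0.5, -0.1]
opening: -0.0
```

servo_tool(
  motion=[
    [[40,0,0,0,0,0],[40,0,0,0,0,0],[0,0,0,0,0,0]],
  ],
)

```text
time: 8.7
ee_pos: [0.6451, -0.0209, 0.1475]
tcp_rot: [-180.0, -0.1, -77.5]
wrist_force: [-0.5, 0.1, -0.7]
opening: -0.0001
```

```bash
python3 -c "
from h import *
s=snap('side','s7'); w=snap('wrist','w7'); o=bot.get_obs(); print(o['ee_pos'],o['tcp_rot'],o['wrist_force'])
import pickle; pickle.dump((s,w),open('sw7.pkl','wb'))
a=cv2.resize(cv2.imread('pics/s7.png')[155:275,210:380],None,fx=2.4,fy=2.4); b=cv2.imread('pics/w7.png')[:,80:472]
c=np.zeros((420,800,3),np.uint8); c[:288,:408]=a; c[:,408:]=b; cv2.imwrite('pics/c7.png',c)"
```

```text
[ 0.64441008 -0.01758313  0.14709849] [ 1.79989248e+02  1.57861501e-02 -7.73720314e+01] [0.0549482  0.20060485 0.93118747]
```

View pics/c7.png

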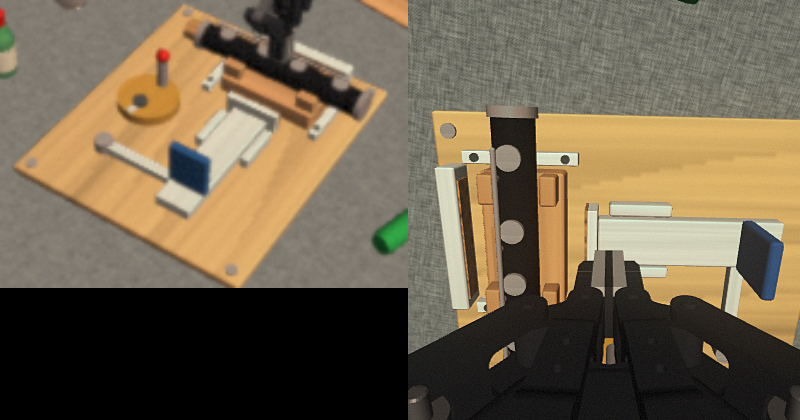

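Run:
```python
from h import *
import pickle
s,w=pickle.load(open('sw7.pkl','rb'))
im=cv2.cvtColor(s['color'],cv2.COLOR_RGB2BGR)[178:212,250:290]
cv2.imwrite('pics/s7z.png',cv2.resize(im,None,fx=16,fy=16,interpolation=cv2.INTER_CUBIC))
v=np.array([.6195,.001,np.radians(11.2)]); np.save('jig.npy',v)
# predicted vs cam angle (deg): peg tip and low rim
for c in (165,172,180,188,195):
    a=np.radians(c+180); ax=np.array([-.024,.105])
    pg=ax+.038*np.array([np.cos(a),np.sin(a)]); lo=ax-.02*np.array([np.cos(a),np.sin(a)])
    print(c,((proj(s,W(v,[[*pg,.075],[*lo,.028],[*ax,.033]]))-[250,178])*16).round().tolist())
```

```text
165 [[486.0, -10.0], [206.0, 371.0], [303.0, 291.0]]
172 [[466.0, -24.0], [217.0, 379.0], [303.0, 291.0]]
180 [[439.0, -38.0], [231.0, 387.0], [303.0, 291.0]]
188 [[410.0, -49.0], [246.0, 393.0], [303.0, 291.0]]
195 [[383.0, -57.0], [260.0, 397.0], [303.0, 291.0]]
```

View pics/s7z.png

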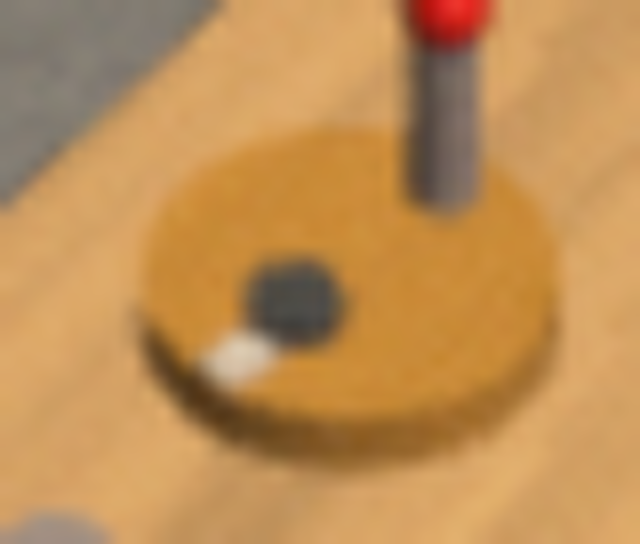

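servo_tool(
  motion=[
    [[-6.6,36.5,0,0,0,0],[-6.6,36.5,0,0,0,0],[-6.6,36.5,0,0,0,0],[-6.6,36.5,0,0,0,0],[0,0,0,0,0,0.145]],
  ],
)

```text
time: 9.3
ee_pos: [0.4923, -0.0219, 0.1475]
tcp_rot: [179.9, 0.0, -85.5]
wrist_force: [0.9, 0.6, 0.4]
opening: -0.0002
```

servo_tool(
  motion=[
    [[0,0,0,0,0,0.145],[0,0,0,0,0,0.145],[0,0,0,0,0,0.145],[0,0,0,0,0,0.145],[0,0,0,0,0,0.145]],
  ],
)

```text
time: 9.8
ee_pos: [0.4959, -0.0218, 0.1473]
tcp_rot: [180.0, 0.0, -127.4]
wrist_force: [-0.2, 0.2, -0.4]
opening: -0.0001
```

servo_tool(
  motion=[
    [[0,0,0,0,0,0.145],[0,0,0,0,0,0.145],[0,0,0,0,0,0.145],[0,0,0,0,0,0.145],[0,0,0,0,0,0.145]],
  ],
)

```text
time: 10.3
ee_pos: [0.4959, -0.0218, 0.1473]
tcp_rot: [180.0, 0.0, -168.9]
wrist_force: [0.5, -0.0, -0.1]
opening: -0.0004
```

servo_tool(
  motion=[
    [[0,0,0,0,0,0],[0,0,0,0,0,0]],
  ],
)

```text
time: 10.5
ee_pos: [0.496, -0.022, 0.1473]
tcp_rot: [180.0, 0.0, -168.3]
wrist_force: [-0.4, -0.0, -1.0]
opening: 0.0001
```

Run:
```python
from h import *
import pickle
s=snap('side','s8'); w=snap('wrist','w8'); o=bot.get_obs(); print(o['ee_pos'],o['tcp_rot'],o['wrist_force'])
v=np.load('jig.npy'); print(J(v,o['ee_pos']))
pickle.dump((s,w),open('sw8.pkl','wb'))
a=cv2.resize(cv2.imread('pics/s8.png')[155:275,210:380],None,fx=2.4,fy=2.4); b=cv2.imread('pics/w8.png')[:,80:472]
c=np.zeros((420,800,3),np.uint8); c[:288,:408]=a; c[:,408:]=b; cv2.imwrite('pics/c8.png',c)
```

```text
[ 0.49605742 -0.02218587  0.14730361] [ 1.79996288e+02  3.09865304e-03 -1.68383380e+02] [-0.50830527 -0.42262604  0.75814047]
[-125.59513214    1.23248868]
```

View pics/c8.png

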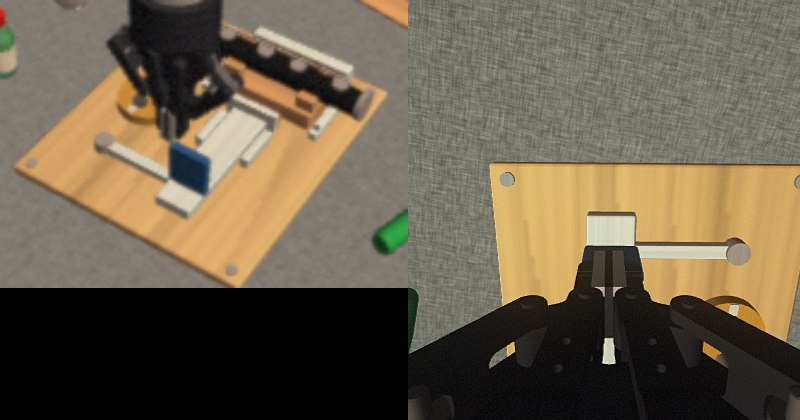

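servo_tool(
  motion=[
    [[0,0,40,0,0,0],[0,0,30,0,0,0],[0,0,12,0,0,0],[0,0,5,0,0,0],[0,0,0,0,0,0]],
  ],
)

```text
time: 11.1
ee_pos: [0.4963, -0.0224, 0.0607]
tcp_rot: [-180.0, 0.0, -168.5]
wrist_force: [-0.7, -0.1, -0.2]
opening: 0.0001
```

servo_tool(
  motion=[
    [[-5,0,0,0,0,0],[-5,0,0,0,0,0],[-4,0,0,0,0,0],[0,0,0,0,0,0]],
  ],
)

```text
time: 11.5
ee_pos: [0.5107, -0.0195, 0.0608]
tcp_rot: [-180.0, 0.0, -168.6]
wrist_force: [-0.4, 0.6, -0.7]
opening: -0.0002
```

Run:
```python
from h import *
import pickle
s=snap('side','s9'); w=snap('wrist','w9'); o=bot.get_obs(); print(o['ee_pos'],o['tcp_rot'],o['wrist_force'])
v=np.load('jig.npy'); print(J(v,o['ee_pos']))
a=cv2.resize(cv2.imread('pics/s9.png')[155:275,210:380],None,fx=2.4,fy=2.4); b=cv2.imread('pics/w9.png')[:,80:472]
c=np.zeros((420,800,3),np.uint8); c[:288,:408]=a; c[:,408:]=b; cv2.imwrite('pics/c9.png',c)
```

```text
[ 0.50998051 -0.01956006  0.06037515] [ 1.79999595e+02 -2.54121377e-03 -1.68577161e+02] [0.29761393 0.64039467 0.45167925]
[-111.42717439    1.10395127]
```

View pics/c9.png

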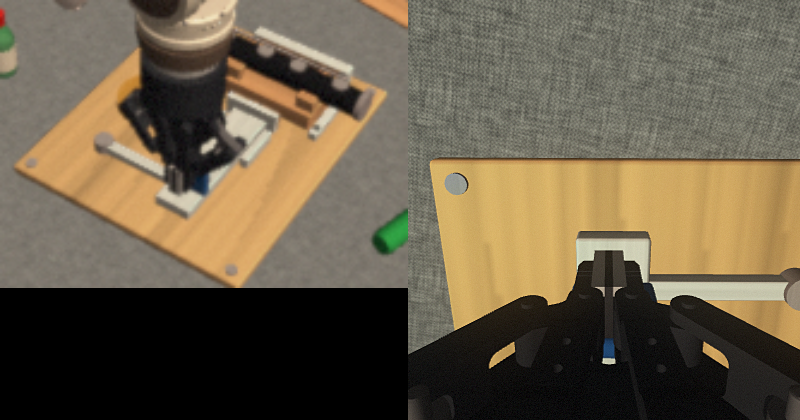

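servo_tool(
  motion=[
    [[-4,0,0,0,0,0],[-4,0,0,0,0,0],[-3,0,0,0,0,0],[-3,0,0,0,0,0]],
  ],
)

```text
time: 12.0
ee_pos: [0.5237, -0.0168, 0.0603]
tcp_rot: [-180.0, -0.0, -168.6]
wrist_force: [-1.6, -1.0, 0.9]
opening: -0.0002
```

servo_tool(
  motion=[
    [[-3,0,0,0,0,0],[-3,0,0,0,0,0],[-3,0,0,0,0,0],[-3,0,0,0,0,0]],
  ],
)

```text
time: 12.4
ee_pos: [0.5352, -0.0146, 0.0603]
tcp_rot: [-180.0, -0.0, -168.6]
wrist_force: [-4.5, -2.1, 3.9]
opening: -0.0003
```

servo_tool(
  motion=[
    [[-2,0,0,0,0,0],[-2,0,0,0,0,0]],
  ],
)

```text
time: 12.6
ee_pos: [0.5391, -0.0138, 0.0603]
tcp_rot: [-180.0, -0.0, -168.6]
wrist_force: [-4.6, -2.3, 3.8]
opening: 0.0002
```

Run:
```python
from h import *
s=snap('side','s10'); w=snap('wrist','w10'); o=bot.get_obs(); print(o['ee_pos'],o['tcp_rot'],o['wrist_force'])
v=np.load('jig.npy'); print(J(v,o['ee_pos']))
a=cv2.resize(cv2.imread('pics/s10.png')[155:275,210:380],None,fx=2.4,fy=2.4); b=cv2.imread('pics/w10.png')[:,80:472]
c=np.zeros((420,800,3),np.uint8); c[:288,:408]=a; c[:,408:]=b; cv2.imwrite('pics/c10.png',c)
```

```text
[ 0.53941797 -0.01368874  0.06025512] [-1.79993473e+02 -4.53828488e-03 -1.68587097e+02] [-2.38415854 -1.74560324  1.32563651]
[-81.40993349   1.14568666]
```

View pics/c10.png

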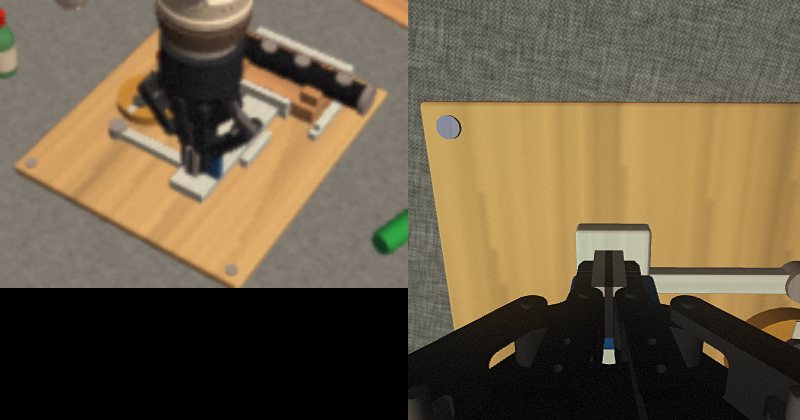

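Moving well; the forces are low. I'll continue in small steps until the force rises.

servo_tool(
  motion=[
    [[-2,0,0,0,0,0],[-2,0,0,0,0,0]],
  ],
)

```text
time: 12.9
ee_pos: [0.543, -0.013, 0.0602]
tcp_rot: [-180.0, -0.0, -168.6]
wrist_force: [-4.3, -2.7, 2.3]
opening: -0.0004
```

servo_tool(
  motion=[
    [[-1.5,0,0,0,0,0],[-1.5,0,0,0,0,0]],
  ],
)

```text
time: 13.1
ee_pos: [0.546, -0.0124, 0.0602]
tcp_rot: [-180.0, -0.0, -168.6]
wrist_force: [-5.5, -2.1, 2.5]
opening: -0.0002
```

servo_tool(
  motion=[
    [[-1,0,0,0,0,0],[0,0,0,0,0,0]],
  ],
)

```text
time: 13.3
ee_pos: [0.5462, -0.0124, 0.0602]
tcp_rot: [-180.0, -0.1, -168.6]
wrist_force: [-9.5, -3.1, 5.1]
opening: 0.0004
```

servo_tool(
  motion=[
    [[-1,0,0,0,0,0],[0,0,0,0,0,0]],
  ],
)

```text
time: 13.5
ee_pos: [0.5462, -0.0123, 0.0602]
tcp_rot: [-180.0, -0.2, -168.6]
wrist_force: [-14.9, -4.8, 9.1]
opening: -0.0003
```

servo_tool(
  motion=[
    [[-1,0,0,0,0,0],[0,0,0,0,0,0]],
  ],
)

```text
time: 13.7
ee_pos: [0.5462, -0.0123, 0.0601]
tcp_rot: [-180.0, -0.4, -168.6]
wrist_force: [-21.3, -5.5, 13.0]
opening: 0.0001
```

Run:
```python
from h import *
s=snap('side','s11'); o=bot.get_obs(); print(o['ee_pos'],o['wrist_force'])
v=np.load('jig.npy'); print(J(v,o['ee_pos']))
cv2.imwrite('pics/s11c.png',cv2.resize(cv2.imread('pics/s11.png')[150:250,220:380],None,fx=5,fy=5,interpolation=cv2.INTER_CUBIC))
```

```text
[ 0.54618725 -0.01234749  0.0601516 ] [-20.30224887  -4.11949873  12.5730933 ]
[-74.50906496   1.14656883]
```

View pics/s11c.png

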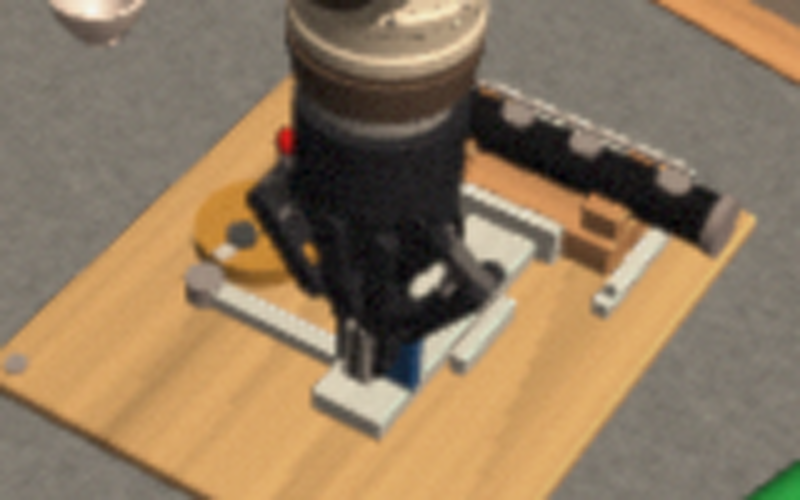

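servo_tool(
  motion=[
    [[2,0,0,0,0,0],[3,0,0,0,0,0],[10,0,0,0,0,0],[20,0,0,0,0,0],[0,0,-20,0,0,0]],
  ],
)

```text
time: 14.25
ee_pos: [0.5112, -0.0187, 0.0777]
tcp_rot: [179.9, -0.3, -168.6]
wrist_force: [0.2, 0.2, 0.5]
opening: 0.0001
```

servo_tool(
  motion=[
    [[0,0,-40,0,0,0],[20,0,-40,0,0,0],[40,0,-30,0,0,0],[45,0,0,0,0,0],[45,0,0,0,0,0]],
  ],
)

```text
time: 14.75
ee_pos: [0.3665, -0.0484, 0.191]
tcp_rot: [-180.0, 0.1, -168.5]
wrist_force: [-0.5, -0.2, 1.0]
opening: -0.0001
```

servo_tool(
  motion=[
    [[35,0,0,0,0,0],[0,0,0,0,0,0],[0,0,0,0,0,0]],
  ],
)

```text
time: 15.05
ee_pos: [0.3334, -0.0553, 0.1907]
tcp_rot: [-180.0, 0.1, -168.6]
wrist_force: [0.7, 0.4, -0.5]
opening: -0.0002
```

Run:
```python
from h import *
import pickle
s,t=view('12'); w=snap('wrist','w12'); pickle.dump((s,t,w),open('f.pkl','wb')); o=bot.get_obs(); print(o['ee_pos'],o['wrist_force'])
```

```text
[ 0.33404834 -0.05508903  0.1901163 ] [0.99800774 0.40671087 0.30761596]
```

View pics/c12.png

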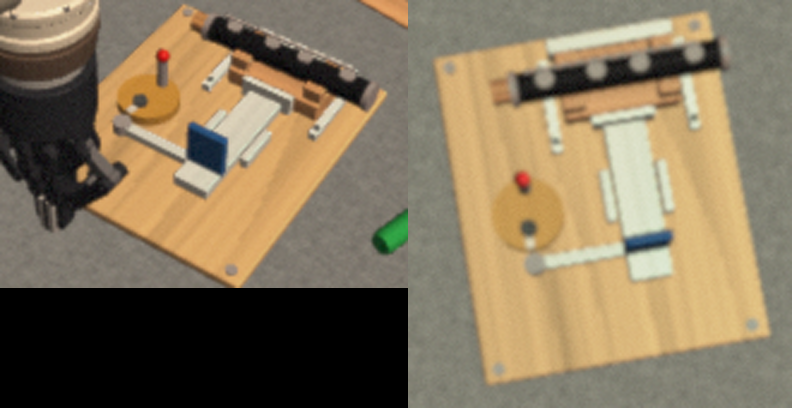

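View pics/t12.png

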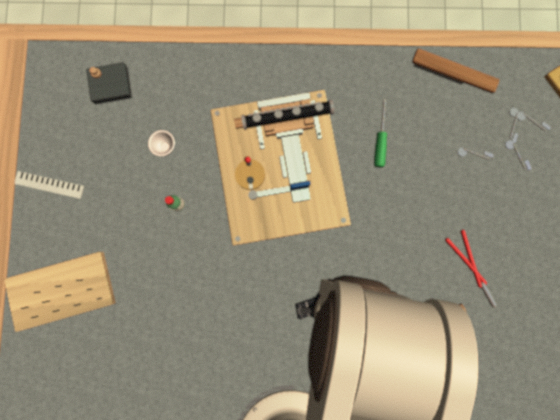

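Run:
```python
from h import *
import pickle
s,t,w=pickle.load(open('f.pkl','rb')); v=np.load('jig.npy')
a=cv2.cvtColor(t['color'],cv2.COLOR_RGB2BGR)[88:208,230:340]; cv2.imwrite('pics/t12z.png',cv2.resize(a,None,fx=5,fy=5,interpolation=cv2.INTER_CUBIC))
for tr in (.036,.038,.041,.044): print(tr,((proj(t,W(v,[[-.1+tr,0,.075],[-.098+tr,.105,.028]]))-[230,88])*5).round(1).tolist())
for cx in (.081,.0995,.103): print(cx,((proj(t,W(v,[[cx-.032,-.04,.034],[cx-.032,.04,.034],[cx+.032,.0,.034]]))-[230,88])*5).round(1).tolist())
print('stop face top',((proj(t,W(v,[[.135,-.04,.036],[.135,.04,.036]]))-[230,88])*5).round(1).tolist(), 'axis',((proj(t,W(v,[[-.024,.105,.033]]))-[230,88])*5).round(1).tolist())
```

```text
0.036 [[358.0, 493.3], [119.3, 546.0]]
0.038 [[357.1, 488.7], [118.6, 541.6]]
0.041 [[355.9, 481.8], [117.4, 535.0]]
0.044 [[354.6, 474.9], [116.3, 528.5]]
0.081 [[396.1, 246.9], [220.2, 277.4], [283.2, 125.8]]
0.0995 [[388.6, 207.3], [213.2, 237.8], [276.1, 86.7]]
0.103 [[387.2, 199.8], [211.9, 230.3], [274.7, 79.4]]
stop face top [[362.0, 62.7], [187.5, 92.9]] axis [[104.4, 461.1]]
```

View pics/t12z.png

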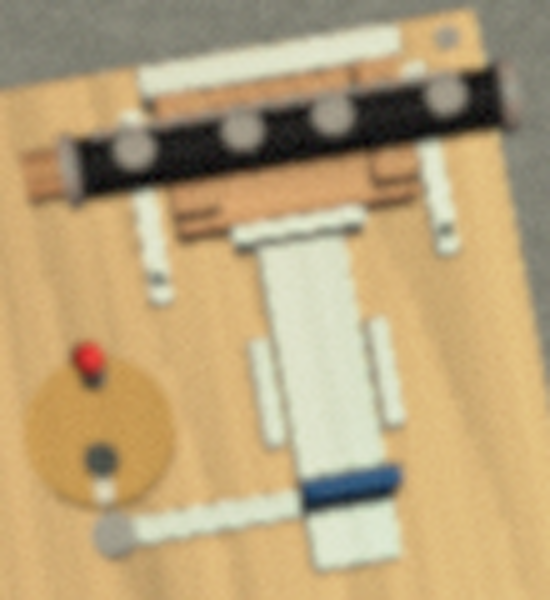

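```bash
python3 -c "
from workcell import bot
print(bot.job_done())"
```

```text
the job is handed in; nothing more can be done
None
```

The cradle is fully home against the end stop and I've handed the job in; no verdict was reported.

**What I did**
- I pushed the cam counter-clockwise by its peg with the closed fingertips, from about 50° to about 170–175°. The slide stayed where it was during this, at an estimated 12 mm of travel.
- I then pushed the blue plate forward until it stopped. The push force rose to about 21 N with no further movement.
- I backed the hand straight off and moved it well clear.

**Last checks (final top and side pictures)**
- **Cam:** the white mark faces the roller, within about 10°.
- **Slide:** the plate and roller positions both match about 40–41 mm of travel.
- **Cradle:** I saw no gap between it and the end stop. I judged that by eye and from the hard stop, not from a separate measurement.
- **Bystanders:** the bottle, bowl and screwdriver appear where they were; I compared them by eye only.
- **Robot:** it finished clear of everything, with wrist force back near zero, about 15 s into the 58 s allowed.

**What disagreed:** the three cameras put the jig up to about 6 mm apart. I used a blended position weighted towards the top camera, and relied on contact force and the pictures while pushing.

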